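# Check a drilled plaque on the hole-checking jig

### The job

Push the drilled wooden plaque square and flush into the fence corner of the hole-checking jig. Then, with the stylus from its stand, reach down through the plaque's hole and press the recessed plunger all the way down, and finish while still holding it down with the stylus in the gripper, the plaque still flush. Leave the paint jar, the tea light and the roll of tape where they are.

Things in the scene. Friction and masses are not known exactly. Their poses are not given: they have to be found in the camera images.
- jig: Fixed jig: white bed 30 mm thick with two dark wooden fences 22 mm high on it (tops 52 mm above table). Origin on the table, turned up to 0.3 rad. Bed: x -90 to +130, y -90 to +90 mm. Far fence: inner face x +70, outer +88, whole width. Left fence: inner face y +70, outer +90, from x -90 to the far fence. Near (-x) and right (-y) sides open. Behind the far fence a dead dial 12 mm high.
- fence_corner (a point): The inner corner where the two fences meet, on the bed's top (30 mm above the table); axes as the jig's.
- plaque: Loose flat wooden plaque 110 (its x) x 90 (its y) x 15 mm, about 0.2 kg, lying flat on the jig's bed 5 to 40 mm off the fences, turned up to 0.15 rad from square; it slides, but can jam askew. Origin at the centre of its underside, z up. Seated, its axes are the jig's and its origin is at x +15, y +25 mm in the jig's frame.
- plaque_corner (a point): The plaque's far left corner (its +55, +45 mm) at its underside; it belongs in the fence corner.
- plaque_hole (a point): Centre of the plaque's through hole, 16 mm diameter, at the plaque's top face: 40 mm from its far edge and 40 mm from its left edge (at +15, +5 mm in its frame). With the plaque flush it is right above the plunger.
- plunger (a joint): Travel of the plunger, m: 0 up, grows as it is pressed to 0.006 (stop). It springs back; it begins to move at about 2 N and needs 5 N at the stop.
- plunger_top (a point): Centre of the round brass plunger's flat top, 14 mm diameter, in a round well of 18 mm diameter in the bed, at x +30, y +30 mm in the jig's frame. Released it is 10 mm below the bed's top (20 mm above the table, 25 mm below the top of the plaque); fully pressed 16 mm below.
- stylus: Stylus, 134 mm long, 60 g, standing upright in its stand, tip down. Origin at the tip, z along it up to the handle. Round steel shaft 8 mm diameter from 0 to 55 mm with a round end, brass collar 25 mm diameter from 55 to 59 mm, round light wooden handle 22 mm diameter from 59 to 134 mm. In the stand the tip is 10 mm above the table and the handle's top 144 mm.
- stand: Fixed dark wooden block 60 x 60 x 65 mm with a central hole 12 mm across and 60 mm deep from above, which holds the stylus' shaft; the collar rests on the block's top. Origin at the centre of its underside. It is to the left or to the right of the jig.
- paint_jar: Bystander: white paint jar with a ribbed lid, 46 mm across and 46 mm high, on the other side of the jig from the stand. Origin at the centre of its underside.
- tea_light: Bystander: tea light in a metal cup, 39 mm across and 21 mm high, in front of the jig. Origin at the centre of its underside.
- masking_tape: Bystander: roll of masking tape, 104 mm across and 25 mm high, lying beyond the right side of the jig. Origin at the centre of its underside.
Not all that is in view belongs to the job. Of the things shaped like the plaque, the wooden one is meant. Of the things like the stylus, leave any that is red; of the rest the larger one is meant.

How it is judged (in metres and radians):
On the way, in this order (a step that is already met when the one before it is completed fails the run):
1. the plaque is square and flush in the fence corner (x of plaque_corner in the frame of fence_corner between -0.0025 and 0.003 m and y of plaque_corner in the frame of fence_corner between -0.0025 and 0.003 m and z of plaque_corner in the frame of fence_corner below 0.003 m and angle between the x axis of plaque and the x axis of jig, either way round below 0.025 rad and angle between plaque's own z axis and vertical below 0.03 rad), for 0.2 s.
2. the stylus, in the gripper, presses the plunger down through the plaque's hole (value of joint plunger above 0.0045 m and contact force between stylus and plunger above 1 N and contact force between the fingers and stylus above 2 N and z of stylus in the frame of plaque_hole below -0.02 m and horizontal distance between stylus and plaque_hole below 0.007 m), for 0.2 s.
At the end, for the whole second after the job is handed in: The plaque lies flat on the bed, within 2.5 mm of both fences and square to them within 0.025 rad; the stylus is held in the gripper with its tip through the plaque's hole, and it presses the plunger at least 4.5 of its 6 mm down (all of step 1 and all of step 2); the arm keeps its last pose, push and grip.
It fails at once if the paint jar is moved more than 20 mm (distance of paint_jar from where it was at the start of the episode above 0.02 m).
It fails at once if the tea light is moved more than 20 mm (distance of tea_light from where it was at the start of the episode above 0.02 m).
It fails at once if the roll of tape is moved more than 20 mm (distance of masking_tape from where it was at the start of the episode above 0.02 m).
It also fails if it takes over 72 s, if anything falls off the work surface, if the arm or the gripper's body presses on something with over 40 N, if the wrist force passes 120 N, or if a joint passes its speed limit or range.

### The arm

A 7-joint arm with a two-finger parallel gripper is mounted at the origin on a cart in front of the work surface, level with it; the furniture and walls round the work are solid. World frame = base frame: x ahead of the robot, y to its left, z up, the work surface at z = 0. Lengths are in mm, angles in degrees, forces in N, time in s.
With the tool pointing down it reaches from about 375 to 925 mm from the base axis. Payload 3.1 kg.
Tool frame: the origin (TCP) lies midway between the tips of the shut fingers; the grasp point (between the pads) lies 19 mm behind it (env.pinch_z is the distance from the TCP to the grasp point, in mm); y points along the fingers, x is the direction in which the jaws open and shut, and the axes are right-handed (so a half turn about y gives the same grasp; the last joint's range is limited). The gripper opens to 85 mm and grips with 20 to 120 N. Pads are 22 mm wide; open, the fingers measure 114 mm over their backs; the gripper's body (76 mm by 85 mm) begins 54 mm behind the grasp point. The pads swing forward as they close: fully open they stand 13 mm farther back than shut.
Start: joints at [66.761, 21.939, 2.515, 91.553, -1.026, 66.532, -2.859], TCP at [196.945, -619.448, 231.269] pointing down, gripper open.
Joint ranges: [-149.38, 149.38], [-23.57, 123.04], [-84.95, 90], [0, 143.3], [-89.99, 269.99], [3.08, 112.72], [-163.45, 163.45]. Speed limits (degrees/s): [159.86, 159.86, 180, 180, 180, 180, 180].

### API

Orientations are given as [roll, pitch, yaw] about the fixed x, y, z axes, in that order (R = Rz(yaw) Ry(pitch) Rx(roll)).
In Python, from workcell import env gives the robot as it stands. Calls block until the motion is done:
- env.reach(position, orientation): joint-space move of the TCP to a pose.
- env.servo_line(position, attitude=None, rate=150, f_stop=None): straight line of the TCP; attitude=None keeps the orientation; rate is the mean speed in mm/s. With f_stop (N) it stops when the force on the tool has changed by that much, and returns True; else False.
- env.set_joints(angles): joint-space move.
- env.gripper_to(opening, newtons=None): opening from 0.0 (shut) to 1.0 (fully open); newtons is the grip in N (None keeps the last); returns when the fingers have stopped.
- env.wait(seconds).
- env.solve_ik(position, orientation): joint angles nearest the present ones, or None.
- env.read_state(): the state.
- env.read_camera(name): name is "scene" or "top"; returns (picture, depth): 480x640x3 uint8, blue, green, red; 480x640 float32, mm along the optical axis (not along the pixel's ray), 0 where there is no reading.
- env.camera_model(name): a dict with "vfov" (degrees; the focal length in pixels is half the picture's height over the tangent of half this angle, whatever the lens; pixels are square), "cx", "cy" (the principal point, pixels), "xyz" and "attitude" of the camera in the world. Camera axes: x right, y down, z forward; pixel columns grow to the right and rows downward; lengths in mm; the calibration is good to about 2 mm. A picture is of the moment at which its call begins. camera_model takes no time and is no camera call.
A pose or a line that the arm cannot do raises env.Unreachable and nothing moves.
- env.finish_job(): hands the job in, once; it reports no verdict.
The state is a dict: "time_s": time; "joint_positions": joint angles; "joint_vel": joint speeds; "tau": joint torques, N m; "tool_pos": TCP position; "tool_rot": TCP orientation; "contact_force": force on the tool from outside, world axes, zero at the start; "ft_torque": the same for the moment, N m; "grip_width": opening from 0.0 (shut) to 1.0 (fully open).
Only numpy, scipy, OpenCV 4.12 (cv2) and the standard library are available. Lean on these libraries where they do the work, as an engineer would, in place of code of your own. Each camera call takes 0.05 s, during which the arm holds its last target.

## Working session

There is one attempt and no reset: what is moved stays moved. The work goes in short steps, each a Python script; the robot and the scene stay as the last script left them, time stands still between calls to the robot, and variables do not carry over. Pictures are saved under pics/ and viewed, and the job is handed in when it is done.

```bash
ls; mkdir -p pics
python3 - <<'E'
from workcell import env
import cv2,numpy as np
print(env.read_state()['time_s'],env.pinch_z)
for n in("scene","top"):
    im,d=env.read_camera(n); cv2.imwrite(f"pics/{n}0.png",im); np.savez(f"{n}0.npz",im=im,d=d); print(n,env.camera_model(n))
E
```

```text
pics
0.0 18.700000000000003
scene {'vfov': 51.000771855712436, 'cx': 311.29199622730664, 'cy': 240.53655812117572, 'xyz': array([-119.44965964,  460.74658205,  719.29695558]), 'attitude': array([-127.48992415,    0.66510809, -125.43265837])}
top {'vfov': 43.34531019106908, 'cx': 321.4615860810787, 'cy': 246.88822026302444, 'xyz': array([ 415.53892232,  -29.02912075, 1638.44390243]), 'attitude': array([-174.83526659,    0.3373671 ,  -90.54175279])}
```

View pics/scene0.png

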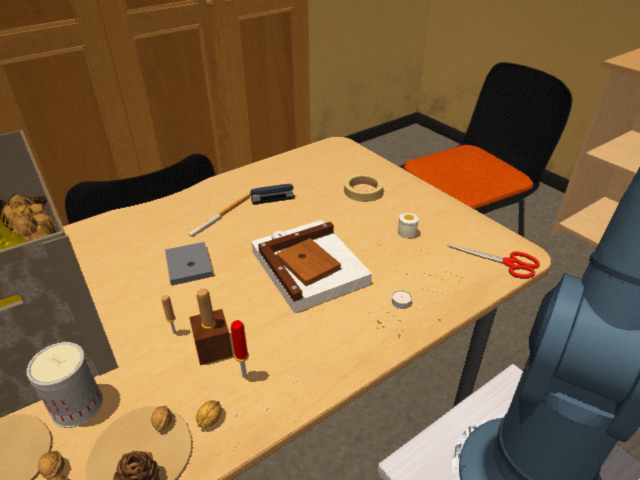

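View pics/top0.png

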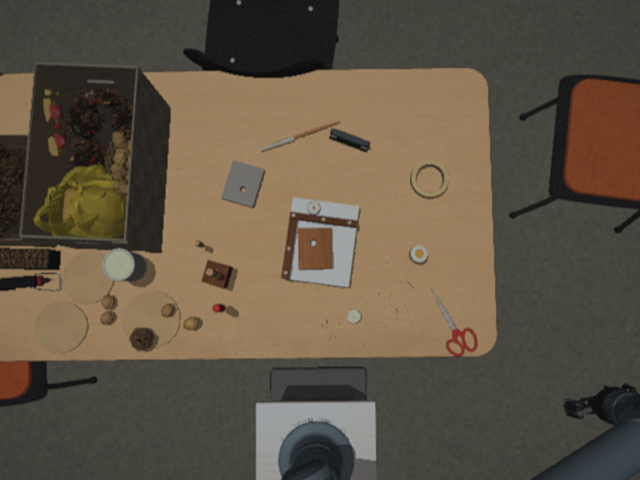

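The scene camera shows the jig at about (310,262). The wooden plaque is at (308,258), and a grey decoy plaque is at (190,263).
Candidates for the stylus are red at (240,345), small at (169,312), and the larger wooden one in the dark stand at (206,315). The larger one in the stand fits, since the red one is excluded and the other is smaller. I'll confirm with an enlarged crop.

```bash
cat > h.py <<'E'
import numpy as np,cv2
from scipy.spatial.transform import Rotation as R
from workcell import env
def cam(n):
    m=env.camera_model(n); f=240/np.tan(np.radians(m['vfov']/2))
    return f,m['cx'],m['cy'],np.array(m['xyz']),R.from_euler('xyz',m['attitude'],degrees=True).as_matrix()
def ray(n,u,v,z):
    f,cx,cy,C,M=cam(n); d=M@np.array([(u-cx)/f,(v-cy)/f,1]); return C+d*(z-C[2])/d[2]
def proj(n,P):
    f,cx,cy,C,M=cam(n); q=M.T@(np.array(P,float)-C); return f*q[0]/q[2]+cx,f*q[1]/q[2]+cy
E
python3 - <<'E'
import cv2,numpy as np
s=cv2.imread('pics/scene0.png');t=cv2.imread('pics/top0.png')
a=cv2.resize(s[210:390,150:390],None,fx=3.3,fy=3.3,interpolation=cv2.INTER_CUBIC);cv2.imwrite('pics/c1.png',a)
b=cv2.resize(t[190:320,190:370],None,fx=4.4,fy=4.4,interpolation=cv2.INTER_CUBIC);cv2.imwrite('pics/c2.png',b)
E
```

```text
(no output)
```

View pics/c1.png

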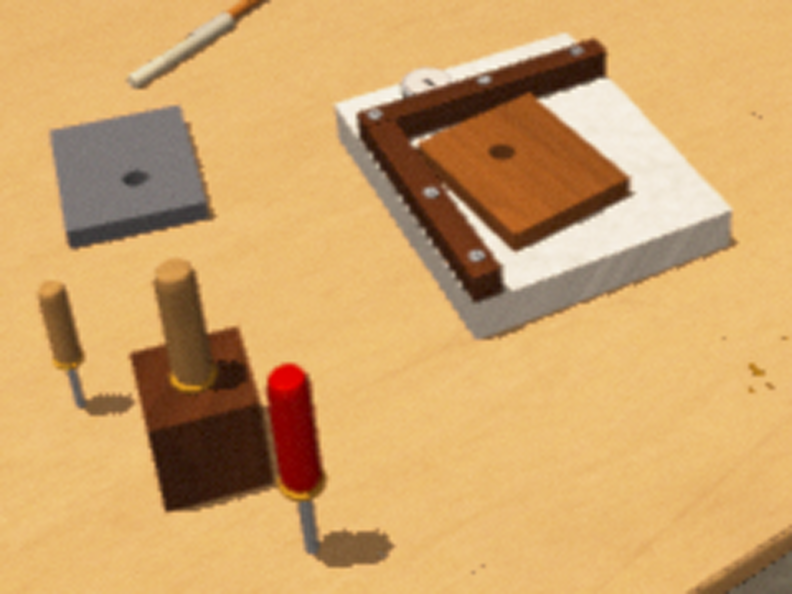

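View pics/c2.png

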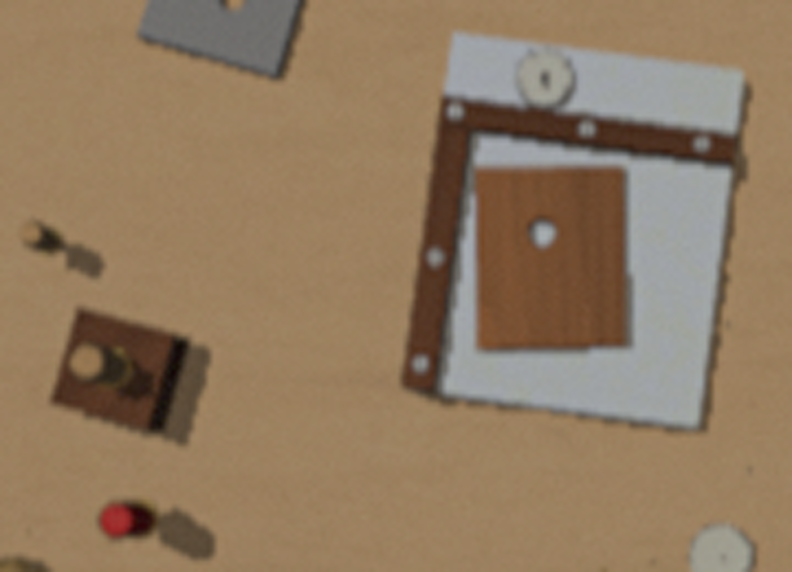

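The crops confirm it: the large wooden stylus stands in the dark block, and the wooden plaque lies on the jig, rotated slightly. Next I'll measure both.

```bash
cat > meas.py <<'E'
from h import *
def plaque(n,im,verbose=True):
    hsv=cv2.cvtColor(im,cv2.COLOR_BGR2HSV); return hsv
if __name__=='__main__':
    for n in('scene','top'):
        im=np.load(n+'0.npz')['im'];hsv=cv2.cvtColor(im,cv2.COLOR_BGR2HSV)
        pts=dict(plaque=(308,262) if n=='scene' else (310,255),fence=(285,277) if n=='scene' else (290,255),table=(350,330) if n=='scene' else (250,220),bed=(330,285) if n=='scene' else (345,250),stand=(212,345) if n=='scene' else (225,277),hand=(204,305) if n=='scene' else (210,272))
        for k,(u,v) in pts.items(): print(n,k,im[v,u],hsv[v,u])
E
python3 meas.py
```

```text
scene plaque [ 31  92 170] [ 13 209 170]
scene fence [ 29  57 116] [ 10 191 116]
scene table [113 190 234] [ 19 132 234]
scene bed [220 234 243] [ 18  24 243]
scene stand [ 9 26 54] [ 11 212  54]
scene hand [ 35  67 101] [ 15 167 101]
top plaque [ 48  78 117] [ 13 150 117]
top fence [30 47 78] [ 11 157  78]
top table [ 93 128 156] [ 17 103 156]
top bed [164 164 161] [ 90   5 164]
top stand [31 48 77] [ 11 152  77]
top hand [ 82 117 148] [ 16 114 148]
```

```bash
cat > meas.py <<'E'
from h import *
def edge(n,g,p,q,inset=0.15,half=4,sign=0):
    """refine edge near segment p-q: sample normals, max gradient, robust line; returns 2 px endpoints"""
    p=np.array(p,float);q=np.array(q,float);d=(q-p)/np.linalg.norm(q-p);nn=np.array([-d[1],d[0]])
    pts=[]
    for t in np.linspace(inset,1-inset,40):
        c=p+(q-p)*t; o=np.arange(-half,half+.01,.1)
        xy=(c+o[:,None]*nn).astype(np.float32)
        v=cv2.remap(g,xy[:,0][None],xy[:,1][None],cv2.INTER_CUBIC)[0].astype(float)
        v=cv2.GaussianBlur(v[None],(0,0),6,borderType=cv2.BORDER_REPLICATE)[0];dv=np.gradient(v)
        if sign: dv=dv*sign
        else: dv=abs(dv)
        i=dv.argmax()
        if 3<i<len(o)-4: pts.append(xy[i])
    pts=np.array(pts); vx,vy,x,y=cv2.fitLine(pts,cv2.DIST_HUBER,0,.01,.01).ravel()
    r=abs((pts-[x,y])@[-vy,vx]); 
    a=np.array([x,y]);u=np.array([vx,vy]); return a+u*((p-a)@u),a+u*((q-a)@u),len(pts),np.median(r)
def wl(n,e,z):
    A,B=ray(n,*e[0],z),ray(n,*e[1],z); ang=np.degrees(np.arctan2(*(B-A)[[1,0]])); return A[:2],B[:2],ang
E
cat > m1.py <<'E'
from meas import *
T=lambda u,v:(190+(u+.5)/4.4-.5,190+(v+.5)/4.4-.5)
S=lambda u,v:(150+(u+.5)/3.3-.5,210+(v+.5)/3.3-.5)
L=[('top','far outer z52',T(447,99),T(737,137),52),('top','left outer z52',T(443,105),T(405,380),52),
('top','left inner z30',T(470,140),T(441,395),30),('top','far inner z52?',T(475,133),T(735,163),52),
('top','bed right z30',T(737,150),T(703,428),30),('top','bed near z30',T(450,398),T(700,430),30),('top','bed far z30',T(455,33),T(745,72),30),
('top','pl far',T(476,170),T(624,168),45),('top','pl left',T(476,170),T(478,349),45),('top','pl right',T(625,170),T(629,345),45),('top','pl near',T(478,349),T(630,346),45),
('scene','bed right30',S(610,85),S(730,210),30),('scene','bed near30',S(500,292),S(728,212),30),('scene','left in top52',S(405,130),S(500,265),52),
('scene','left outer52',S(360,120),S(475,275),52),('scene','far outer top 52',S(365,112),S(590,42),52),('scene','far inner top 52',S(400,130),S(606,55),52),
('scene','pl far',S(420,143),S(530,95),45),('scene','pl left',S(420,150),S(515,235),45),('scene','pl right',S(535,97),S(628,180),45),('scene','pl near',S(515,235),S(628,180),45)]
for n,k,p,q,z in L:
    g=np.load(n+'0.npz')['im']; 
    g=g[:,:,2] if 'pl' not in k else g[:,:,0]
    e=edge(n,np.ascontiguousarray(g),p,q,half=2.5); a,b,t=wl(n,e,z); print(n,k,a.round(1),b.round(1),round(t,2),e[2],round(float(e[3]),2))
E
python3 m1.py
```

```text
top far outer z52 [654.5  58. ] [ 628.9 -116.3] -98.36 40 0.17
top left outer z52 [649.1  62.5] [483.7  86.4] 171.78 40 0.09
top left inner z30 [630.1  43.9] [474.8  62.7] 173.1 40 0.23
top far inner z52? [630.9  41.7] [ 608.4 -114.1] -98.2 40 0.12
top bed right z30 [ 622.6 -116.4] [453.9 -91.4] 171.57 40 0.55
top bed near z30 [476.7  58.1] [454.8 -92.7] -98.29 40 0.09
top bed far z30 [694.4  54.7] [ 669.5 -122.6] -97.99 38 0.77
top pl far [611.3  41.4] [611.6 -48. ] -89.84 40 0.08
top pl left [610.   41.4] [501.8  41.9] 179.75 40 0.05
top pl right [609.  -47.5] [503.5 -52.4] -177.33 40 0.24
top pl near [500.2  40.8] [501.3 -50.4] -89.33 40 0.11
scene bed right30 [ 603.2 -111.3] [454.1 -90.3] 171.98 40 0.1
scene bed near30 [475.7  70.6] [453.3 -86.5] -98.09 40 0.07
scene left in top52 [619.7  42. ] [477.4  71.5] 168.29 37 0.38
scene left outer52 [645.2  64.9] [478.8  88.6] 171.91 40 0.08
scene far outer top 52 [652.9  57.2] [ 628.7 -109.7] -98.25 40 0.1
scene far inner top 52 [627.   47.3] [ 612.5 -110.4] -95.24 26 0.27
scene pl far [616.   39.6] [610.3 -45.7] -93.87 40 0.26
scene pl left [603.3  45.6] [500.8  42.1] -178.01 23 0.38
scene pl right [604.9 -45.9] [501.7 -46.2] -179.81 40 0.06
scene pl near [501.   42.8] [502.3 -44.3] -89.14 40 0.26
```

```bash
cat > m2.py <<'E'
from meas import *
s=env.read_state();print(s['time_s'],s['tool_pos'],s['tool_rot'],s['contact_force'],s['grip_width'])
print(R.from_euler('xyz',s['tool_rot'],degrees=True).as_matrix().round(2))
# stand / stylus
for n,win in(('top',(190,225,250,320)),('scene',(150,270,270,390))):
    im=np.load(n+'0.npz')['im']; x0,y0,x1,y1=win
    c=cv2.resize(im[y0:y1,x0:x1],None,fx=6,fy=6,interpolation=cv2.INTER_CUBIC); 
    for i in range(0,c.shape[1],60): cv2.putText(c,str(x0+i//6),(i,10),0,.35,(255,0,0)); cv2.line(c,(i,0),(i,5),(255,0,0))
    for i in range(0,c.shape[0],60): cv2.putText(c,str(y0+i//6),(0,i+4),0,.35,(255,0,0))
    cv2.imwrite(f'pics/st_{n}.png',c[:600,:800])
E
python3 m2.py
```

```text
0.1 [ 196.65371246 -618.6199762   230.00629059] [-90.00673849   0.13845576 -72.36087917] [ 0.00678989  0.06162736 -0.4444779 ] 1.0006608226002334
[[ 0.3  -0.    0.95]
 [-0.95  0.    0.3 ]
 [-0.   -1.   -0.  ]]
```

View pics/st_top.png

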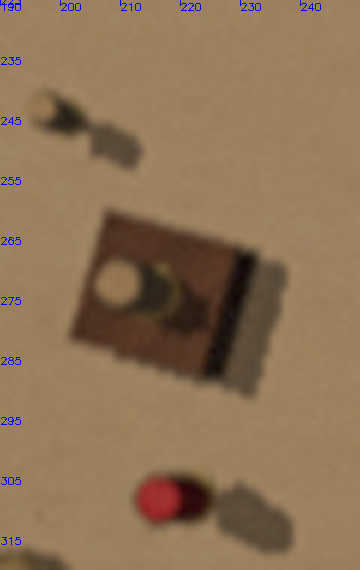

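View pics/st_scene.png

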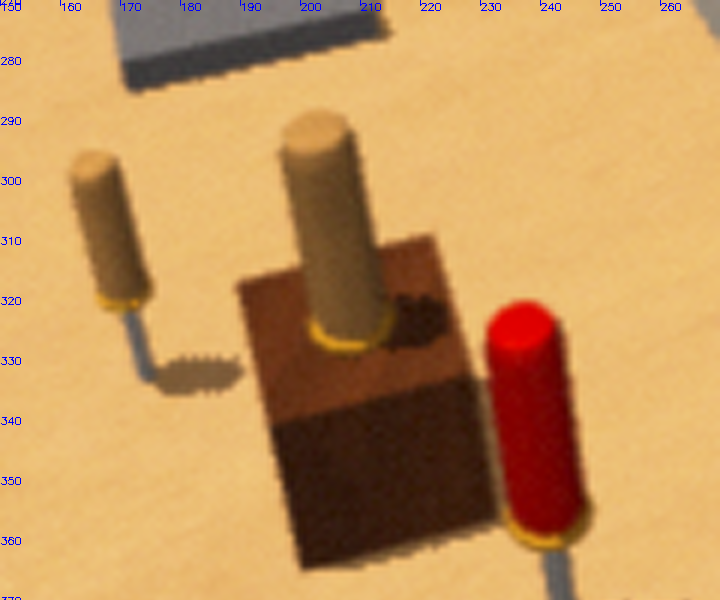

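Run:
```python
from h import *
o=-.42
print('sty',ray('top',190+118/6+o,225+284/6+o,144),ray('scene',150+318/6+o,270+132/6+o,144))
# stand top corners z65
for u,v in((107,210),(70,338),(238,246),(207,376)): print('stand top',ray('top',190+u/6+o,225+v/6+o,65)[:2])
for u,v in((237,284),(432,235),(273,425),(470,375)): print('stand sc',ray('scene',150+u/6+o,270+v/6+o,65)[:2])
print('small',ray('top',197,242.6,100)[:2],'red',ray('top',216,308,140)[:2])
print('hole',ray('top',190+542/4.4+.0-.4,190+234/4.4-.4,45)[:2],ray('scene',150+502/3.3-.4,210+152/3.3-.4,45)[:2])
```

```text
sty [491.20878358 257.15179213 144.        ] [488.97083355 258.24863368 144.        ]
stand top [527.50881037 277.31243486]
stand top [471.94952416 292.97760078]
stand top [511.24362872 220.12393569]
stand top [454.90547464 233.34031723]
stand sc [526.51232787 279.05370601]
stand sc [510.46920043 222.38816219]
stand sc [469.47716875 294.00409443]
stand sc [453.30913739 239.7362601 ]
small [568.89405057 297.54177786] red [402.0292926 240.5605736]
hole [570.80980509   1.898083  ] [570.50291828   4.33837935]
```

```bash
cat >> h.py <<'E'
a=np.radians(-8.2); EX=np.array([np.cos(a),np.sin(a)]); EY=np.array([-np.sin(a),np.cos(a)]); O=551.5*EX+65*EY
def J(x,y,z): return np.r_[O+x*EX+y*EY,z]
def toJ(P): d=np.array(P)[:2]-O; return np.array([d@EX,d@EY])
def st(k=''):
    s=env.read_state(); print(k,'t%.2f'%s['time_s'],'pos',np.round(s['tool_pos'],1),'J',toJ(s['tool_pos']).round(1),'F',np.round(s['contact_force'],1),'rot',np.round(s['tool_rot'],1),'g%.3f'%s['grip_width']); return s
E
python3 - <<'E'
from h import *
print(O,'tea',ray('top',354,316,21)[:2])
for y in(-98.2,81.8,-8.2,171.8):
    print(y,env.solve_ik(J(-85,12,150),[-90,0,y]))
env.gripper_to(.6,40)
env.reach(J(-85,12,120),[-90,0,-98.2]); st()
print(env.servo_line(J(-85,12,30),rate=60,f_stop=4)); st()
E
```

```text
[555.13247204 -14.32440193] tea [ 376.3226105  -105.71701611]
-98.2 [  26.66119709   11.36520046  -35.34613067  118.19169759    8.23052326
   52.78344719 -111.3511437 ]
81.8 [ 38.74605546  13.99625481 -48.87768429 117.73838343  13.07032633
  53.67245183  64.69457342]
-8.2 [ 32.08434292  12.36696788 -41.34347691 117.97993272  10.18869212
  53.11049909 -22.95056069]
171.8 [ 55.71859523  22.80226464 -70.25886023 117.23689578  25.64758299
  57.43254676 144.2975078 ]
 t3.00 pos [473.1   8.7 120.1] J [-84.5  11. ] F [-0.2 -0.5 -0.4] rot [-90.   -0.  -98.3] g0.600
False
 t4.65 pos [473.1   9.7  30.4] J [-84.6  12.1] F [ 0.  -0.  -0.7] rot [-89.9   0.  -98.2] g0.601
```

Run:
```python
from h import *
im,d=env.read_camera('scene')
u,v=map(int,proj('scene',J(-60,12,40))); print(u,v)
cv2.imwrite('pics/p1.png',cv2.resize(im[v-80:v+55,u-90:u+90],None,fx=4.4,fy=4.4,interpolation=cv2.INTER_CUBIC))
```

```text
321 276
```

View pics/p1.png

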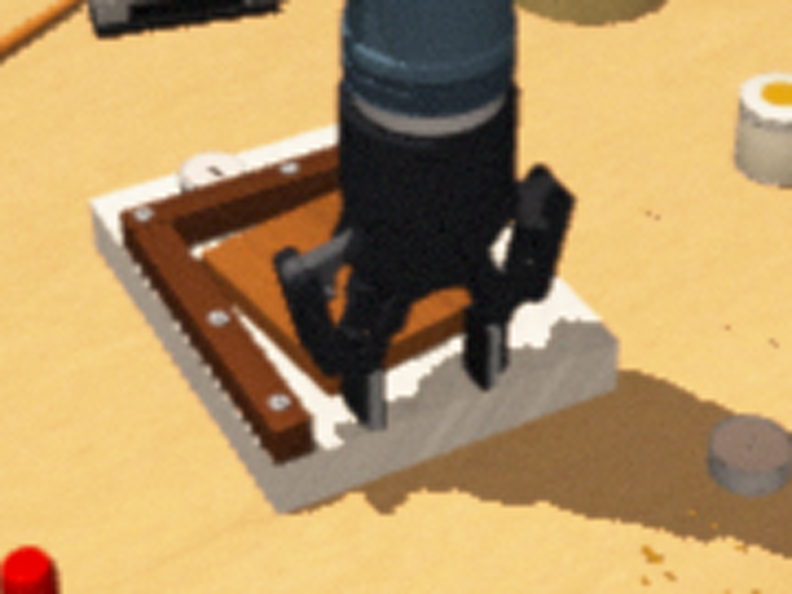

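Two fingers stand just behind the plaque's near edge at crop (370,400) and (487,370), near the bed's top. I'll push along jig +x.

Run:
```python
from h import *
print(env.servo_line(J(-40,12,31.5),rate=30,f_stop=9)); st()
env.wait(.2); st()
im,d=env.read_camera('scene')
u,v=map(int,proj('scene',J(-30,12,40)))
cv2.imwrite('pics/p2.png',cv2.resize(im[v-80:v+55,u-90:u+90],None,fx=4.4,fy=4.4,interpolation=cv2.INTER_CUBIC))
```

```text
True
 t5.84 pos [506.7   5.1  30.2] J [-50.7  12.3] F [ 0.9 -0.2 -0.8] rot [-90.4  -0.  -98.2] g0.599
 t6.04 pos [505.4   5.1  29.6] J [-52.   12.1] F [-0.4  0.9  0.3] rot [-90.5  -0.1 -98.2] g0.603
```

View pics/p2.png

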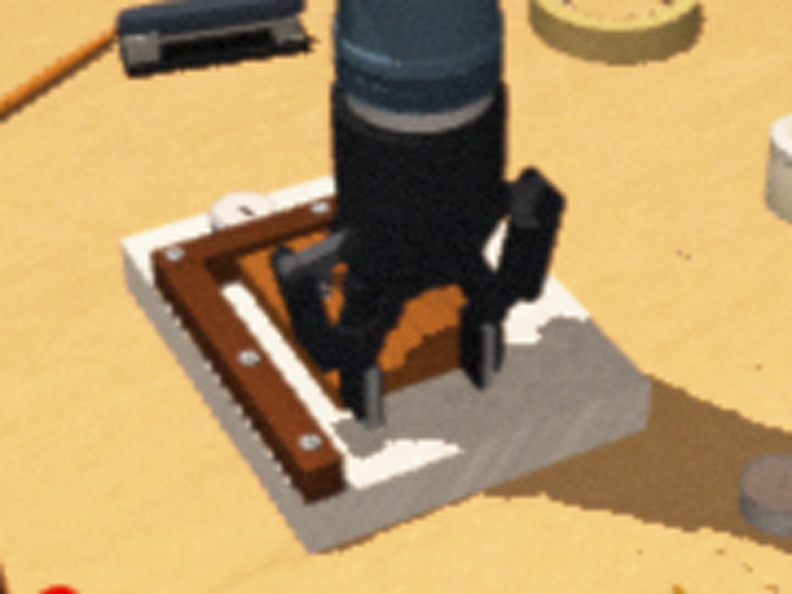

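The plaque is now square against the far fence, with about a 13 mm gap to the left fence. Next I'll push along jig +y.

Run:
```python
from h import *
env.servo_line(J(-75,12,33),rate=80); env.servo_line(J(-75,12,110),rate=150)
env.reach(J(10,-65,110),[-90,0,-8.2]); st()
print(env.servo_line(J(10,-65,31.5),rate=80,f_stop=6)); st()
print(env.servo_line(J(10,-20,31.5),rate=30,f_stop=9)); st()
env.wait(.2);st()
env.servo_line(J(10,-60,33),rate=80); env.servo_line(J(10,-60,130),rate=150)
env.reach(J(-90,-150,200),[-90,0,-98.2]); st()
for n in('scene','top'):
    im,d=env.read_camera(n); np.savez(n+'1.npz',im=im,d=d)
    u,v=map(int,proj(n,J(10,10,40)))
    cv2.imwrite(f'pics/p3{n}.png',cv2.resize(im[v-55:v+55,u-70:u+70],None,fx=5,fy=5,interpolation=cv2.INTER_CUBIC)); print(u,v)
```

```text
t8.60 pos [555.1 -79.5 109.3] J [  9.3 -64.6] F [-0.8 -0.6  0.5] rot [-90.    0.1  -8.2] g0.604
False
 t9.73 pos [556.4 -80.   32.1] J [ 10.7 -64.9] F [ 0.5 -0.3  0. ] rot [-90.   -0.1  -8.2] g0.601
True
 t10.86 pos [560.1 -46.6  31.1] J [  9.5 -31.2] F [-0.3 -0.3  0.1] rot [-90.3   0.1  -8.2] g0.599
 t11.06 pos [559.2 -47.3  30.4] J [  8.7 -32.1] F [0.2 0.2 0.2] rot [-90.4   0.2  -8.2] g0.598
 t13.40 pos [ 444.5 -149.5  199.3] J [ -90.2 -149.5] F [ 0.5  0.5 -0.1] rot [-90.1   0.  -98.1] g0.600
306 256
315 244
```

View pics/p3scene.png

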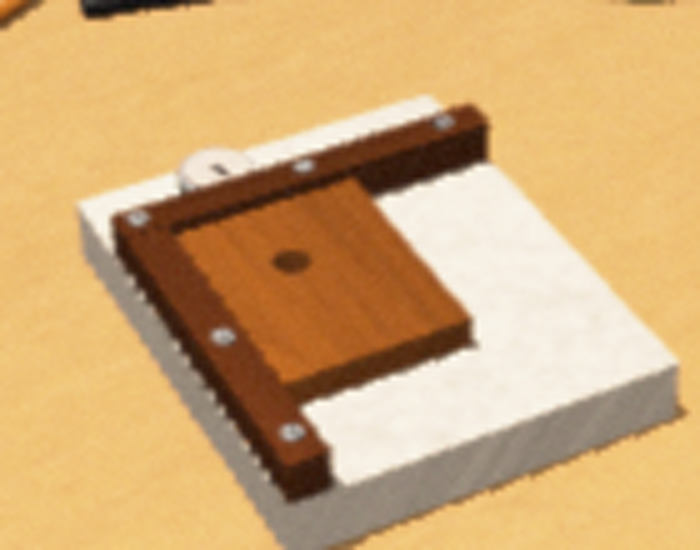

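View pics/p3top.png

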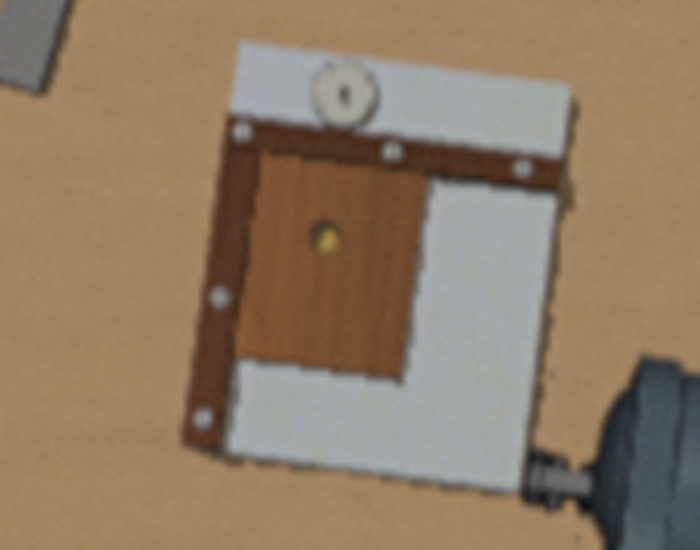

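The plaque is seated, and the brass plunger shows through the hole at top-crop (325,238). I'll check the edges numerically.

```bash
cat > m3.py <<'E'
from meas import *
import sys
k=sys.argv[1]
def S(u,v): 
    U,V=306,256; return (U-70+(u+.5)/5-.5,V-55+(v+.5)/5-.5)
def T(u,v): return (315-70+(u+.5)/5-.5,244-55+(v+.5)/5-.5)
L=[('top','right',T(428,185),T(402,380),45),('top','near',T(238,360),T(400,381),45),
('scene','right',S(357,180),S(470,320),45),('scene','near',S(300,377),S(470,322),45),
('scene','bed right30',S(490,165),S(675,365),30),('scene','bed near30',S(335,485),S(675,367),30),('scene','far outer top 52',S(120,212),S(470,105),52),('scene','left outer52',S(115,225),S(285,480),52),
('top','far outer z52',T(230,118),T(560,160),52),('top','left outer z52',T(226,125),T(185,440),52)]
for n,kk,p,q,z in L:
    g=np.load(n+k+'.npz')['im'][:,:,0 if 'right'==kk or 'near'==kk else 2]
    e=edge(n,np.ascontiguousarray(g),p,q,half=2.2); a,b,t=wl(n,e,z); print(n,kk,toJ(a).round(1),toJ(b).round(1),round(t,2),e[2],round(float(e[3]),2))
for n in('top','scene'):
    im=np.load(n+k+'.npz')['im']; 
print('hole',toJ(ray('scene',*S(292,262),45)),toJ(ray('top',*T(325,237),45)),'expected 30 30')
print('plunger proj top px',proj('top',J(30,30,45)),'seen',T(325,237),'scene',proj('scene',J(30,30,45)),S(292,262))
E
python3 m3.py 1
```

```text
top right [ 64.8 -22.1] [-39.9 -22.3] 171.9 40 0.23
top near [-40.2  65.9] [-40.5 -20.5] -98.41 40 0.16
scene right [ 66.7 -18.7] [-40.4 -18.5] 171.67 40 0.06
scene near [-39.5  60.3] [-40.7 -17.1] -99.08 40 0.19
scene bed right30 [ 67.5 -89.1] [-89.3 -89.6] 172.01 40 0.11
scene bed near30 [-90.7  69.6] [-90.6 -86.6] -98.15 40 0.08
scene far outer top 52 [86.5 85.8] [ 86.2 -87.1] -98.3 40 0.08
scene left outer52 [79.3 91.1] [-96.4  91.2] 171.76 37 0.11
top far outer z52 [87.7 87.4] [ 87.9 -89. ] -98.16 40 0.11
top left outer z52 [81.5 89.5] [-86.8  89.5] 171.79 40 0.1
hole [28.35261206 31.22793048] [30.00087221 29.0959824 ] expected 30 30
plunger proj top px (np.float64(309.2624827107021), np.float64(235.95540196736238)) seen (309.6, 236.0) scene (np.float64(294.1839026549548), np.float64(252.40292146862905)) (294.0, 253.0)
```

The plaque is flush: its near edge is at x ≈ -40, its right edge at y ≈ -20 and it is square. Next I'll grasp the stylus.

Run:
```python
from h import *
yaw=-80
env.reach([440,60,230],[-90,0,yaw]); env.reach([490,257.7,215],[-90,0,yaw]); st()
print(env.servo_line([490,257.7,92],rate=90,f_stop=6)); st()
im,d=env.read_camera('scene'); u,v=map(int,proj('scene',[490,257,100]))
a=im[v-60:v+60,u-70:u+70]
im,d=env.read_camera('top'); u,v=map(int,proj('top',[490,257,100])); b=im[v-60:v+60,u-70:u+70]
cv2.imwrite('pics/g1.png',cv2.resize(np.hstack([a,b]),None,fx=2.8,fy=2.8,interpolation=cv2.INTER_CUBIC))
```

```text
t15.19 pos [490.8 254.7 213.9] J [-102.   257.1] F [ 0.4 -0.8 -0.7] rot [-90.1  -0.1 -80.2] g0.598
False
 t16.71 pos [490.5 258.   92.7] J [-102.8  260.4] F [-0.3 -0.1  0.5] rot [-89.9   0.  -80. ] g0.600
```

View pics/g1.png

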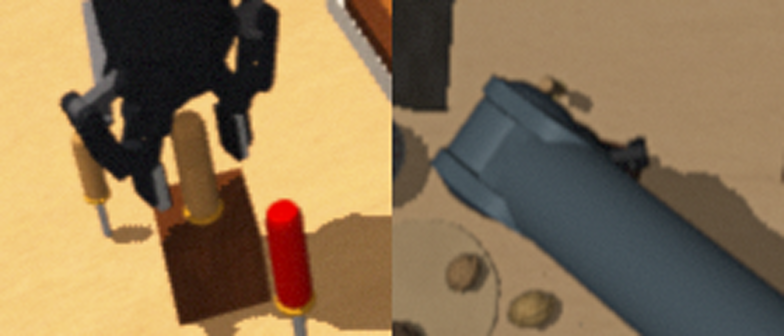

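In the left crop the large stylus at (190,165) stands between the fingers. I'll grip and lift.

Run:
```python
from h import *
env.gripper_to(0,70); s=st(); 
env.servo_line(np.r_[s['tool_pos'][:2],200],rate=90); st()
env.reach(J(30,30,200),[-90,0,-80]); env.wait(.3); st()
for n in('scene','top'):
    im,d=env.read_camera(n); np.savez(n+'2.npz',im=im,d=d)
    u,v=map(int,proj(n,J(30,30,120)))
    cv2.imwrite(f'pics/h{n}.png',cv2.resize(im[v-60:v+60,u-70:u+70],None,fx=5,fy=5,interpolation=cv2.INTER_CUBIC)); print(n,u,v)
```

```text
t17.18 pos [490.4 257.8  92.4] J [-102.9  260.1] F [-0.   0.2  2.5] rot [-90.   0. -80.] g0.243
 t18.53 pos [490.  257.4 199.2] J [-103.3  259.7] F [-0.3 -0.7  0.7] rot [-90.1  -0.  -80. ] g0.240
 t19.87 pos [588.9  12.9 200.2] J [29.5 31.7] F [-0.1  0.1 -1.1] rot [-90.    0.  -79.8] g0.239
scene 293 223
top 308 232
```

View pics/hscene.png

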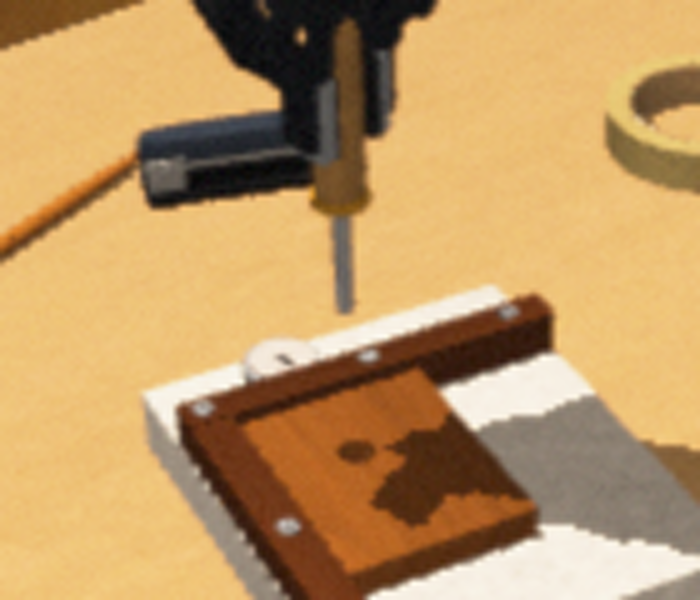

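View pics/htop.png

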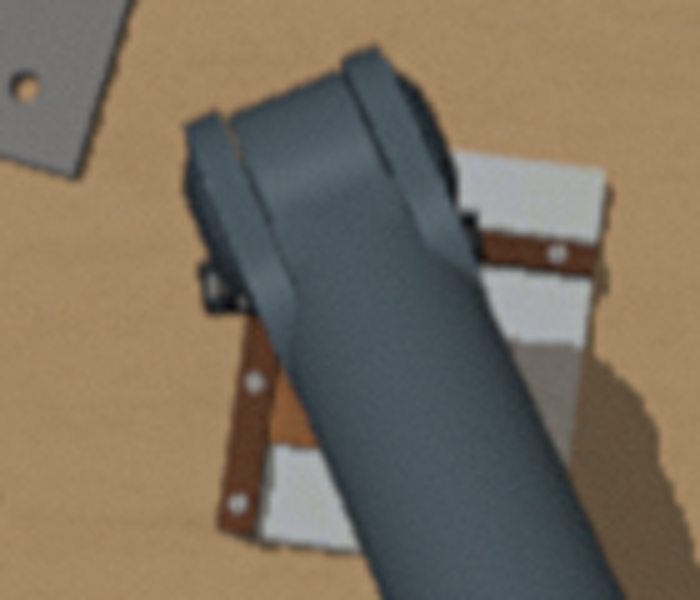

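Run:
```python
from h import *
S=lambda u,v:(223+(u+.5)/5-.5,163+(v+.5)/5-.5)
print('tip',ray('scene',*S(345,313),118.3)[:2],'collar',ray('scene',*S(341,205),117.8+57)[:2],'hole scene',ray('scene',*S(356,452),45)[:2],'J30,30',J(30,30,0), 'tcp 588.9 12.9')
print('vertical projected px', proj('scene',[588.9,12.9,118]),S(345,313))
```

```text
tip [588.89576486  14.74477602] collar [583.84330392  17.59535367] hole scene [587.9018963   12.88488239] J30,30 [589.10462697  11.09001699   0.        ] tcp 588.9 12.9
vertical projected px (np.float64(292.3541332713628), np.float64(225.0057977326954)) (291.6, 225.2)
```

The stylus is held upright in the gripper, with its tip at crop (345,313). The measured hole and tip put the TCP target at about (588.5, 11). I'll lower to just above the plaque and look again.

Run:
```python
from h import *
env.servo_line([588.5,11.1,134],rate=80); env.wait(.3); st()
im,d=env.read_camera('scene'); u,v=map(int,proj('scene',J(30,30,50))); print(u,v)
cv2.imwrite('pics/i1.png',cv2.resize(im[v-40:v+30,u-45:u+45],None,fx=8,fy=8,interpolation=cv2.INTER_CUBIC))
```

```text
t21.24 pos [588.8  11.1 134.5] J [29.7 30. ] F [ 0.5  0.  -1.1] rot [-90.  -0. -80.] g0.242
294 250
```

View pics/i1.png

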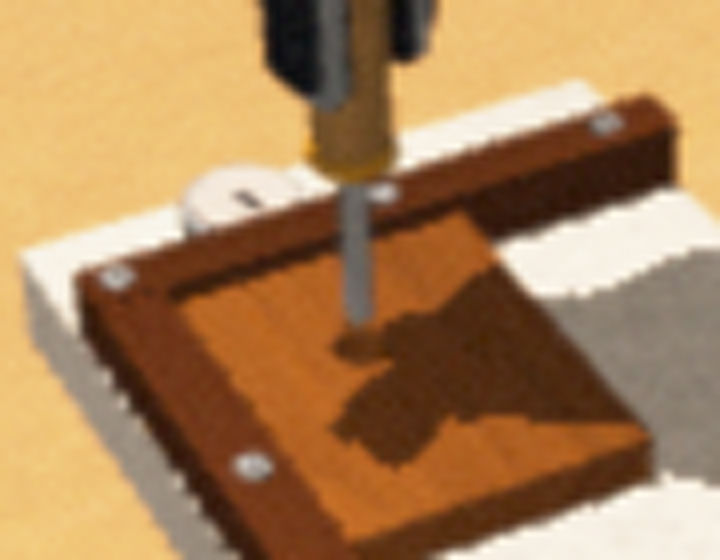

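The tip is at (358,325), directly above the hole at (360,345). I'll insert it.

Run:
```python
from h import *
print(env.servo_line([588.5,11.1,105],rate=40,f_stop=4)); st()
```

```text
False
 t22.17 pos [588.7  11.2 105.2] J [29.6 30.1] F [-0.7  0.1 -1.1] rot [-90.   0. -80.] g0.240
```

Run:
```python
from h import *
for z in(101,99,97,96):
    r=env.servo_line([588.5,11.1,z],rate=15,f_stop=15); env.wait(.15); st(r)
```

```text
False t22.73 pos [589.   11.2 101.4] J [29.9 30.1] F [0.3 0.5 1.7] rot [-89.9  -0.  -80. ] g0.238
False t23.17 pos [588.9  11.2  99.3] J [29.8 30. ] F [ 1.2 -0.6  3.1] rot [-90.  -0. -80.] g0.239
False t23.60 pos [588.8  11.1  97.2] J [29.7 30. ] F [0.6 1.3 3.7] rot [-90.  -0. -80.] g0.243
False t24.00 pos [588.8  11.1  96.2] J [29.7 30. ] F [1.4 0.2 3.3] rot [-90.  -0. -80.] g0.235
```

Run:
```python
from h import *
for z in(95,94,93.3):
    r=env.servo_line([588.5,11.1,z],rate=15,f_stop=15); env.wait(.2); s=st(r)
    if s['contact_force'][2]>9: break
```

```text
False t24.45 pos [589.   11.2  95.8] J [29.9 30.1] F [ 1.3 -0.1  7.4] rot [-90.  -0. -80.] g0.239
False t24.90 pos [589.3  11.3  95.6] J [30.1 30.2] F [-0.4 -0.9 11.3] rot [-89.9  -0.  -80. ] g0.240
```

The plunger is on its stop: z stays at about 95.7 while the force rises to about 12 N. One last look at the plaque and tip before handing in.

```bash
python3 - <<'E'
from h import *
env.wait(.3); st()
im,d=env.read_camera('scene'); u,v=map(int,proj('scene',J(20,20,50))); np.savez('scene3.npz',im=im)
cv2.imwrite('pics/f1.png',cv2.resize(im[v-55:v+55,u-70:u+70],None,fx=5.5,fy=5.5,interpolation=cv2.INTER_CUBIC))
E
python3 m3.py 3 2>&1 | grep scene | head -4
```

```text
t25.20 pos [589.3  11.3  95.6] J [30.1 30.3] F [-0.3 -0.4 10.8] rot [-89.9  -0.  -80. ] g0.240
```

View pics/f1.png

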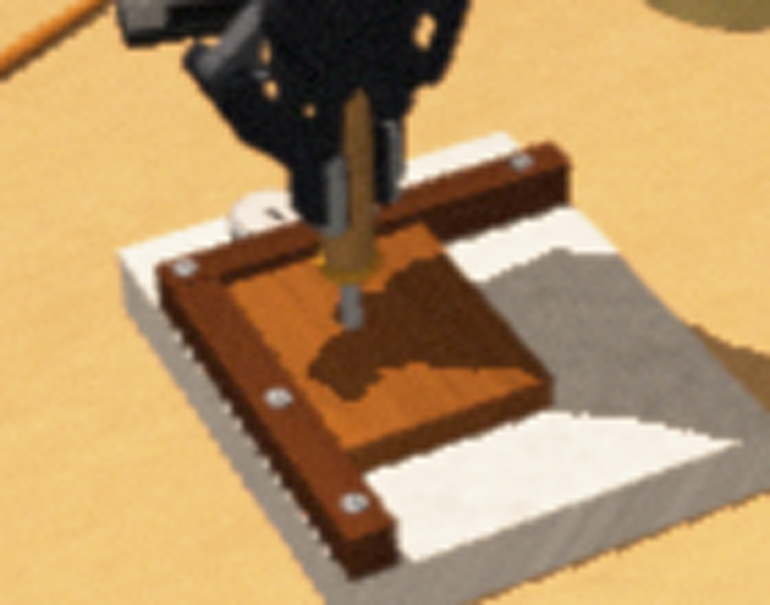

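The stylus is through the hole at (350,320), and the plaque shows no gap to either fence. I'll repeat the edge check (scene camera only), then hand in.

```bash
cp top1.npz top3.npz; python3 m3.py 3 | grep -E "^scene"
python3 - <<'E'
from h import *
st(); env.finish_job(); st()
E
```

```text
scene right [ 66.6 -18.4] [-40.1 -19. ] 172.13 40 0.07
scene near [-40.1  60.5] [-41.1 -17. ] -98.96 40 0.22
scene bed right30 [ 66.3 -87. ] [-89.1 -89.9] 172.89 37 0.22
scene bed near30 [-90.9  69.7] [-90.6 -86.6] -98.1 40 0.07
scene far outer top 52 [85.8 85.9] [ 86.2 -87.1] -98.08 40 0.18
scene left outer52 [79.8 89.7] [-97.4  94.2] 170.36 38 0.5
 t25.25 pos [589.3  11.3  95.5] J [30.1 30.2] F [-0.4  0.1 11.3] rot [-89.9  -0.  -80. ] g0.238
the job is handed in; nothing more can be done
the job is handed in; nothing more can be done
```

I handed the job in at about 25 s, with the stylus still holding the plunger down through the plaque's hole. `finish_job` gives no verdict, so I don't know how it was scored.

**What I did:** I pushed the wooden plaque with both fingertips, first against the far fence and then against the left fence. I then took the larger wooden stylus from its stand and pressed it down through the hole.

**Plunger:** it was on its stop. The stylus was about 6 mm below where contact was expected, and further commands raised the force to about 11 N without moving it down. The grip was steady at 70 N.

**Plaque:** in the last scene picture its edges were within about 1.5 mm of the seated position, with no visible gap. The right edge's angle agrees with the jig within about 0.4°. The near edge read about 0.8° off, but the gripper's shadow makes that fit noisier. The limit is 1.4°.

**Disagreements and gaps:**
- The two cameras differ by 1–3 mm in absolute position, within or close to their calibration error, so I averaged them.
- The last edge check used the scene camera only, because the arm blocked the top view.
- I did not re-measure the paint jar, tea light or tape at the end. The arm never went down near them.

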